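Move the set candles from the cooling rack to the carrying board in the same order

ROBOT

A 6-joint arm with a two-finger parallel gripper is mounted at the origin on the work surface. World frame = base frame: x ahead of the robot, y to its left, z up, the work surface at z = 0. Lengths are in mm, angles in degrees, forces in N, time in s.
With the tool pointing down it reaches from about 250 to 725 mm from the base axis. Payload 9.7 kg.
Tool frame: the origin (TCP) lies on the centre line of the jaws, within the pads' length; the fingertips stand 14 mm ahead of it and the grasp point (between the pads) lies 5 mm behind it (r.tips_ahead is the distance from the TCP to the fingertips, in mm); x points along the fingers, y is the direction in which the jaws open and shut, and the axes are right-handed (so a half turn about x gives the same grasp; the last joint's range is limited). The gripper opens to 85 mm and grips with 20 to 120 N. Pads are 22 mm wide; open, the fingers measure 114 mm over their backs; the gripper's body (76 mm by 85 mm) begins 54 mm behind the grasp point. The pads swing forward as they close: fully open they stand 13 mm farther back than shut.
Start: joints at [-71.677, 4.979, 10.078, 95.1, 0, 90], TCP at [172.904, -522.112, 245.284] pointing down, gripper open.
Joint ranges: [-179.16, 179.16], [-48.56, 103.87], [-65.8, 70.77], [-126.05, 130.52], [-82.76, 87.17], [-180, 180]. Speed limits (degrees/s): [127.2, 127.2, 147.25, 180, 180, 180].

INTERFACE

Orientations are given as a 3x3 rotation matrix whose columns are the frame's x, y, z axes.
In Python, from station import status, viewer, r gives the robot as it stands.
- The arm moves only by the tool jog_arm, never from a script. Its argument "series" is a list of rows, each a list of 3 entries, a list of its own where there are three numbers: the turn, a rotation vector about the tool's x, y, z in rad, then the shift along the tool's x, y, z in m, then the finger opening in m, from 0 to 0.0854. In form: [[[rx, ry, rz], [x, y, z], fingers], ...]. A call has 1 to 5 rows; each row is the pose to reach, as a shift and turn from the pose commanded when the call began, along the tool's axes at that moment; what a row does not reach only later rows make up. A row lasts 1/8 s, in which the tool goes at most 62.5 mm and 10.7 degrees, less where a joint would pass 70% of its speed; a pose out of reach is approached as far as the arm can. A call with a gripper value outside its range is refused whole. The fingers move at their own pace and stop on an object; "grip_force" is the grip in N (left out, the last holds). Time passes only in rows, so rows that repeat a pose let the fingers close. It gives the time, the measured TCP pose, the force and the opening at its end, in the units of the state.
- status.state(): the state, without advancing time (a new reading comes with each control period).
- viewer.read_camera(name): name is "scene" or "top"; returns the picture (480x640x3 uint8, red, green, blue); there is no depth.
- viewer.camera_model(name): a dict with "mtx" (3x3 intrinsics, pixels), "eye" and "orientation" of the camera in the world. Camera axes: x right, y up, looking along -z (the intrinsics and any distortion apply to the point x, -y, -z); pixel columns grow to the right and rows downward; lengths in mm; the calibration is good to about 2 mm. A picture is of the moment at which its call begins. camera_model takes no time and is no camera call.
- r.close_job(): hands the job in, once; it reports no verdict.
The state is a dict: "clock": time; "joints": joint angles; "dq": joint speeds; "joint_torque": joint torques, N m; "eef_pos": TCP position; "tcp_rot": TCP orientation; "force": force on the tool from outside, world axes, zero at the start; "torque": the same for the moment, N m; "gripper_width": opening from 0.0 (shut) to 1.0 (fully open).
Only numpy, scipy, OpenCV 4.12 (cv2) and the standard library are available. Lean on these libraries where they do the work, as an engineer would, in place of code of your own. Each camera call takes 0.05 s, during which the arm holds its last target.

TASK

The four candles from the class have set on the wire cooling rack, in the order of the seats. Move them all to the wooden carrying board, one in each hollow, in the same order counted from the handle: the candle nearest the rack's handle goes in the hollow nearest the board's grip, and so on along the row. Set each one down gently, upright and flat on the floor of its hollow, without dropping or tipping it over.

Things in the scene. Friction and masses are not known exactly. Their poses are not given: they have to be found in the camera images.
- tin_mid (a point): Candle in a low round aluminium tin, 60 mm across, 48 mm high, flat wax top. Weighs 0.1 to 0.3 kg. This point is its centre, half-way up; z along its upright axis. It starts upright on one of the four cork pads of the rack; which one varies.
- glass_mid (a point): Candle in a tall slim straight glass, 52 mm across, 90 mm high; the pale wax ends 18 mm below the rim. Weighs 0.1 to 0.3 kg. This point is its centre, half-way up; z along its upright axis. It starts upright on one of the four cork pads of the rack; which one varies.
- square_mid (a point): Candle in a square grey concrete pot, 45 x 45 mm, 64 mm high; its sides face along its x and y axes. Weighs 0.1 to 0.3 kg. This point is its centre, half-way up; z along its upright axis. It starts upright on one of the four cork pads of the rack; which one varies.
- oblong_mid (a point): Candle in an oblong white ceramic pot with two wicks, 34 mm (its x axis) by 54 mm (its y axis), 56 mm high. Weighs 0.1 to 0.3 kg. This point is its centre, half-way up; z along its upright axis. It starts upright on one of the four cork pads of the rack; which one varies.
- rack: Low cooling rack of steel wire, fixed to the table, 112 mm (x) by 375 mm (y), its wires' top 22 mm above the table. Origin at the centre of its underside on the table, z up. A wire loop handle sticks out 65 mm at its -y end. Four round cork pads (fixed, 74 mm across, 5 mm thick, tops 27 mm above the table) lie in a row on it at y = -135, -45, +45, +135 mm in its frame, and one candle stands on each.
- pad_tin: The cork pad on the rack on which the tin candle stands at the start (fixed; all four pads look alike). Origin at the centre of its underside, 22 mm above the table; its place shows the candle's place in the row even after the candle has gone.
- pad_glass: The cork pad on the rack on which the glass candle stands at the start (fixed; all four pads look alike). Origin at the centre of its underside, 22 mm above the table; its place shows the candle's place in the row even after the candle has gone.
- pad_square: The cork pad on the rack on which the square candle stands at the start (fixed; all four pads look alike). Origin at the centre of its underside, 22 mm above the table; its place shows the candle's place in the row even after the candle has gone.
- pad_oblong: The cork pad on the rack on which the oblong candle stands at the start (fixed; all four pads look alike). Origin at the centre of its underside, 22 mm above the table; its place shows the candle's place in the row even after the candle has gone.
- board: Wooden carrying board, fixed to the table, 112 mm (x) by 375 mm (y) by 18 mm thick. Origin at the centre of its underside on the table, z up. A narrow wooden grip with a hanging hole sticks out 95 mm at its -y end. Four round hollows in a row, 82 mm across and 8 mm deep (floor 10 mm above the table), centred at y = -135, -45, +45, +135 mm in its frame (x = 0), empty at the start.

How it is judged (in metres and radians):
At the end, for the whole second after the job is handed in: Every candle at rest in the board's hollow with the same place, counted from the board's grip, as its starting pad had counted from the rack's handle: within 16 mm of the hollow's centre along the board's x and y, upright within 0.08 rad, down on the hollow's floor within 4 mm (((y of pad_tin in the frame of rack between -0.165 and -0.105 m and y of tin_mid in the frame of board between -0.151 and -0.119 m) or (y of pad_tin in the frame of rack between -0.075 and -0.015 m and y of tin_mid in the frame of board between -0.061 and -0.029 m) or (y of pad_tin in the frame of rack between 0.015 and 0.075 m and y of tin_mid in the frame of board between 0.029 and 0.061 m) or (y of pad_tin in the frame of rack between 0.105 and 0.165 m and y of tin_mid in the frame of board between 0.119 and 0.151 m)) and x of tin_mid in the frame of board between -0.016 and 0.016 m and z of tin_mid in the frame of board below 0.038 m and angle between each of tin_mid, glass_mid, square_mid, oblong_mid's own z axis and vertical below 0.08 rad and linear speed of each of tin, glass, square, oblong below 0.02 m/s and ((y of pad_glass in the frame of rack between -0.165 and -0.105 m and y of glass_mid in the frame of board between -0.151 and -0.119 m) or (y of pad_glass in the frame of rack between -0.075 and -0.015 m and y of glass_mid in the frame of board between -0.061 and -0.029 m) or (y of pad_glass in the frame of rack between 0.015 and 0.075 m and y of glass_mid in the frame of board between 0.029 and 0.061 m) or (y of pad_glass in the frame of rack between 0.105 and 0.165 m and y of glass_mid in the frame of board between 0.119 and 0.151 m)) and x of glass_mid in the frame of board between -0.016 and 0.016 m and z of glass_mid in the frame of board below 0.059 m and ((y of pad_square in the frame of rack between -0.165 and -0.105 m and y of square_mid in the frame of board between -0.151 and -0.119 m) or (y of pad_square in the frame of rack between -0.075 and -0.015 m and y of square_mid in the frame of board between -0.061 and -0.029 m) or (y of pad_square in the frame of rack between 0.015 and 0.075 m and y of square_mid in the frame of board between 0.029 and 0.061 m) or (y of pad_square in the frame of rack between 0.105 and 0.165 m and y of square_mid in the frame of board between 0.119 and 0.151 m)) and x of square_mid in the frame of board between -0.016 and 0.016 m and z of square_mid in the frame of board below 0.046 m and ((y of pad_oblong in the frame of rack between -0.165 and -0.105 m and y of oblong_mid in the frame of board between -0.151 and -0.119 m) or (y of pad_oblong in the frame of rack between -0.075 and -0.015 m and y of oblong_mid in the frame of board between -0.061 and -0.029 m) or (y of pad_oblong in the frame of rack between 0.015 and 0.075 m and y of oblong_mid in the frame of board between 0.029 and 0.061 m) or (y of pad_oblong in the frame of rack between 0.105 and 0.165 m and y of oblong_mid in the frame of board between 0.119 and 0.151 m)) and x of oblong_mid in the frame of board between -0.016 and 0.016 m and z of oblong_mid in the frame of board below 0.042 m); the robot touches nothing.
It fails at once if a candle is dropped or thrown: it moves faster than 0.6 m/s with no finger on it ((linear speed of tin above 0.6 m/s and contact force between the fingers and tin below 0.05 N) or (linear speed of glass above 0.6 m/s and contact force between the fingers and glass below 0.05 N) or (linear speed of square above 0.6 m/s and contact force between the fingers and square below 0.05 N) or (linear speed of oblong above 0.6 m/s and contact force between the fingers and oblong below 0.05 N)).
It fails at once if a candle is tipped by more than 45 degrees (angle between any of tin_mid, glass_mid, square_mid, oblong_mid's own z axis and vertical above 0.785 rad).
It also fails if it takes over 96 s, if anything falls off the work surface, if the arm or the gripper's body presses on something with over 40 N, if the wrist force passes 120 N, or if a joint passes its speed limit or range.

## Working session

There is one attempt and no reset: what is moved stays moved. The work goes in short steps, Python scripts to look and compute and a tool call to move; the robot and the scene stay as the last step left them, time stands still between calls to the robot, and variables do not carry over. Pictures are saved under pics/ and viewed, and the job is handed in when it is done.

Besides the shell and the picture viewer there is one more tool, called as name(argument=value, ...) on one line, values as JSON. jog_arm: Moves the arm, as the interface text tells. Its arguments: {"type":"object","properties":{"series":{"type":"array","items":{"type":"array"}},"grip_force":{"type":"number"}},"required":["series"]}

```bash
ls; mkdir -p pics; python3 - <<'E'
from station import status, viewer, r
import cv2
print(status.state())
for n in("scene","top"):
    im=viewer.read_camera(n); cv2.imwrite(f"pics/{n}0.png",im[:,:,::-1]); print(viewer.camera_model(n))
E
```

```text
pics
{'clock': 0.0, 'joints': array([-7.16771485e+01,  5.01205342e+00,  1.00350843e+01,  9.51004696e+01,
        4.96124581e-04,  8.99990229e+01]), 'dq': array([ 0.06856483, -0.05680551,  0.13561246, -0.03951698,  0.09703266,
        0.03470232]), 'joint_torque': array([-2.67848518e-03, -5.20384884e+01,  4.64808691e+01,  1.61499978e-02,
       -2.44479625e-04, -2.58900161e-05]), 'eef_pos': array([ 172.8395824 , -521.91280064,  244.5795629 ]), 'tcp_rot': array([[-4.16671018e-04,  3.14386996e-01, -9.49294813e-01],
       [ 1.28575713e-03, -9.49293943e-01, -3.14387272e-01],
       [-9.99999087e-01, -1.35155864e-03, -8.68204812e-06]]), 'force': array([-0.32034879,  0.2862773 , -0.08624434]), 'torque': array([0.0394836 , 0.0223597 , 0.05939998]), 'gripper_width': 0.9995739294069684}
{'mtx': array([[486.99949924,   0.        , 319.8058168 ],
       [  0.        , 486.99949924, 226.27570424],
       [  0.        ,   0.        ,   1.        ]]), 'eye': array([ 876.77143091, -272.09104316,  566.76053748]), 'orientation': array([[ 0.64622194, -0.5676884 ,  0.51002655],
       [ 0.76294821,  0.49593187, -0.41468254],
       [-0.01752795,  0.6571008 ,  0.75359891]])}
{'mtx': array([[541.77902056,   0.        , 331.52886447],
       [  0.        , 541.77902056, 242.21658357],
       [  0.        ,   0.        ,   1.        ]]), 'eye': array([501.42282251,  -3.23308206, 866.30290964]), 'orientation': array([[ 0.00351581,  0.99713252, -0.07559344],
       [-0.99992757,  0.00437566,  0.01121207],
       [ 0.01151069,  0.07554854,  0.99707568]])}
```

View pics/scene0.png

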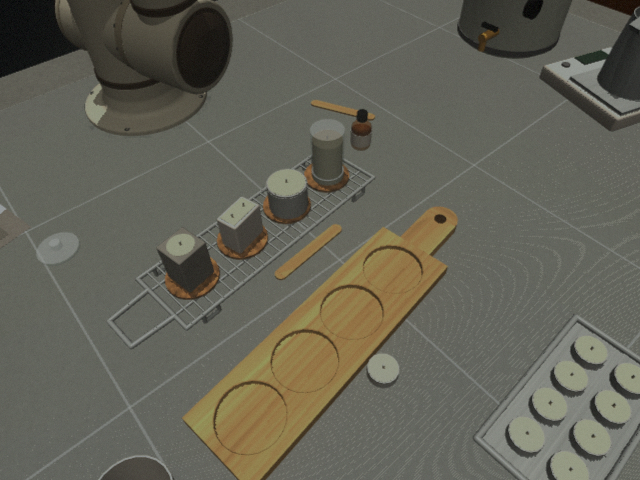

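View pics/top0.png

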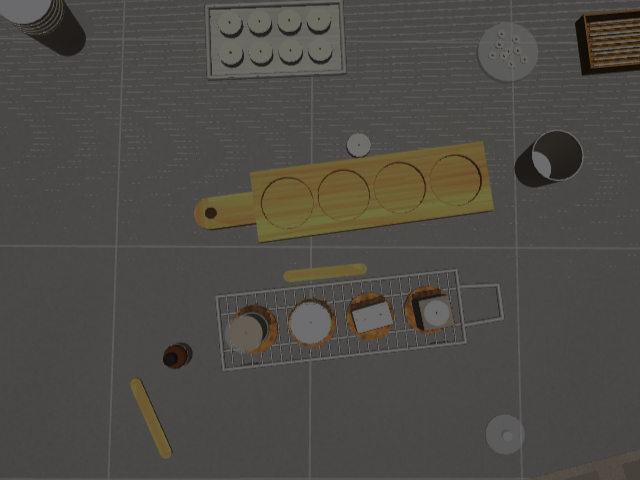

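```bash
python3 - <<'E'
import cv2,numpy as np
a=cv2.imread("pics/top0.png")[270:375,210:510]; a=cv2.resize(a,None,fx=2.66,fy=2.66,interpolation=cv2.INTER_CUBIC)
b=cv2.imread("pics/scene0.png")[90:350,100:400]; b=cv2.resize(b,None,fx=2.2,fy=2.2,interpolation=cv2.INTER_CUBIC)
g=lambda x:np.clip(x.astype(float)*1.5,0,255).astype('uint8')
cv2.imwrite("pics/a.png",g(a));cv2.imwrite("pics/b.png",g(b))
E
```

```text
(no output)
```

View pics/a.png

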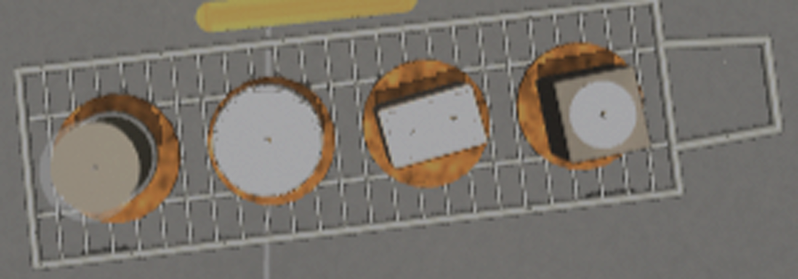

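View pics/b.png

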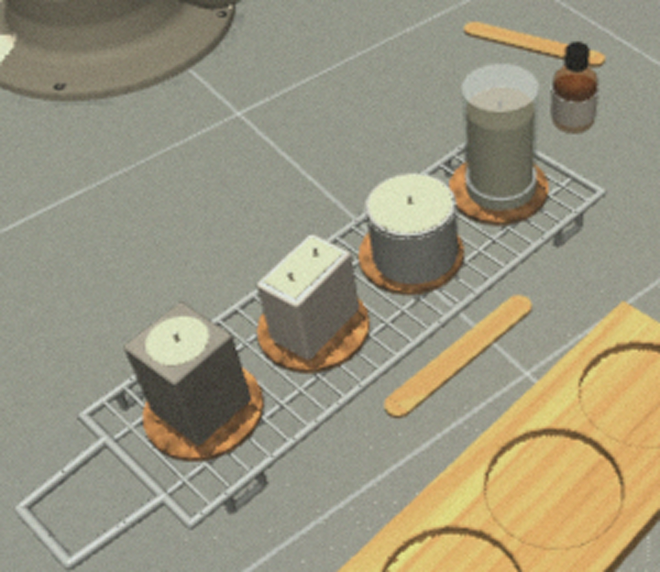

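```bash
cat > h.py <<'E'
import numpy as np,cv2
from station import status, viewer, r
def ray(n,uv):
    m=viewer.camera_model(n);K=m['mtx'];R=m['orientation']
    uv=np.atleast_2d(np.asarray(uv,float))
    p=np.c_[(uv[:,0]-K[0,2])/K[0,0],-(uv[:,1]-K[1,2])/K[1,1],-np.ones(len(uv))]
    return m['eye'],p@R.T
def onz(n,uv,z):
    e,d=ray(n,uv); return e+d*((z-e[2])/d[:,2])[:,None]
E
python3 - <<'E'
from h import *
T=cv2.imread("pics/top0.png");S=cv2.imread("pics/scene0.png")
hsv=cv2.cvtColor(T,cv2.COLOR_BGR2HSV)
# white tops
def big(mask,roi,k=0):
    m=np.zeros_like(mask);x0,y0,x1,y1=roi;m[y0:y1,x0:x1]=mask[y0:y1,x0:x1]
    if k:m=cv2.morphologyEx(m,cv2.MORPH_OPEN,np.ones((k,k),np.uint8))
    c,_=cv2.findContours(m,cv2.RETR_EXTERNAL,cv2.CHAIN_APPROX_NONE);return max(c,key=cv2.contourArea)[:,0,:]
w=((hsv[...,2]>100)&(hsv[...,1]<70)).astype(np.uint8)*255
def rep(name,c,z):
    P=onz("top",c,z)[:,:2].astype(np.float32); rc=cv2.minAreaRect(P); 
    print(name,'rect',rc,'meancirc',cv2.minEnclosingCircle(P), 'area',cv2.contourArea(P))
    return P
rep('tin',big(w,(285,295,337,350)),75)
rep('obl',big(w,(345,290,398,345),3),83)
rep('sqwax',big(w,(420,295,452,330),3),91)
for n,x,y in(('glass',246,333),('sq',420,305)):print(n,T[y-1:y+2,x-1:x+2].mean((0,1)))
# board
y=((hsv[...,0]>12)&(hsv[...,0]<32)&(hsv[...,1]>90)&(hsv[...,2]>60)).astype(np.uint8)*255
c=big(y,(180,120,510,255)); rep('board+grip',c,18)
c=big(y,(180,120,510,255),45); rep('board',c,18)
cork=((hsv[...,0]<14)&(hsv[...,1]>130)&(hsv[...,2]>40)).astype(np.uint8)*255
for n,x in(('g',252),('t',311),('o',370),('s',428)):
    rep('cork '+n,big(cork,(x-30,280,x+30,360)),27)
cv2.imwrite("pics/m.png",np.vstack([w|0,y])[:, :][::1]); 
E
```

```text
tin rect ((444.0608825683594, 18.626873016357422), (57.435577392578125, 57.922760009765625), 0.1777489185333252) meancirc ((444.5296936035156, 18.358856201171875), 30.147483825683594) area 2540.2893443350704
obl rect ((453.1724853515625, -70.84268188476562), (31.864288330078125, 52.18006134033203), 16.105566024780273) meancirc ((452.6408996582031, -71.25762939453125), 29.069250106811523) area 1466.042899005639
sqwax rect ((459.7972106933594, -161.13018798828125), (34.28219985961914, 34.05459976196289), 89.46109008789062) meancirc ((460.4137268066406, -161.57537841796875), 17.966867446899414) area 933.9879586156458
glass [80.33333333 88.55555556 93.88888889]
sq [69.22222222 77.88888889 83.66666667]
board+grip rect ((640.968505859375, -28.954910278320312), (113.33067321777344, 470.12518310546875), 8.094962120056152) meancirc ((642.3799438476562, -31.516647338867188), 237.81442260742188) area 45836.310731660065
board rect ((619.115234375, 13.362968444824219), (84.22483825683594, 158.15585327148438), 0.32578057050704956) meancirc ((618.3565673828125, 13.111160278320312), 88.9800643920898
[... 156 characters left out ...]
80804443359375, 99.93486022949219), 17.755779266357422) area 43.322027330403216
cork t rect ((453.3406982421875, -13.650864601135254), (6.299413681030273, 4.47516393661499), 14.342049598693848) meancirc ((453.1789245605469, -13.0183744430542), 3.5260238647460938) area 3.525371526760864
cork o rect ((473.6983947753906, -65.78926086425781), (5.521191596984863, 11.372204780578613), 30.93052864074707) meancirc ((474.37506103515625, -65.3837890625), 6.018375396728516) area 15.387940518558025
cork s rect ((485.52911376953125, -153.26136779785156), (9.269408226013184, 26.572357177734375), 35.33383560180664) meancirc ((486.1816101074219, -152.7987060546875), 13.57111644744873) area 71.50214866409078
```

```bash
python3 - <<'E'
from h import *
T=cv2.imread("pics/top0.png");S=cv2.imread("pics/scene0.png")
hsv=cv2.cvtColor(T,cv2.COLOR_BGR2HSV)
y=((hsv[...,0]>12)&(hsv[...,0]<32)&(hsv[...,1]>90)&(hsv[...,2]>60)).astype(np.uint8)*255
y[:120]=0;y[255:]=0;y[:,:180]=0;y[:,510:]=0
y=cv2.morphologyEx(y,cv2.MORPH_CLOSE,np.ones((7,7)))
lines=[]
for k in(0,1):
    pts=[]
    for u in range(272,478):
        v=np.where(y[:,u])[0]; pts.append((u,v[0]-.5 if k==0 else v[-1]+.5))
    P=onz("top",pts,18)[:,:2]; l=cv2.fitLine(P.astype(np.float32),cv2.DIST_HUBER,0,.01,.01).ravel(); lines.append(l); print(l,np.degrees(np.arctan2(l[0],-l[1])))
pts=[]
for v in range(155,205):
    u=np.where(y[v,:])[0];pts.append((u[-1]+.5,v))
P=onz("top",pts,18)[:,:2];l=cv2.fitLine(P.astype(np.float32),cv2.DIST_HUBER,0,.01,.01).ravel();print('end',l,np.degrees(np.arctan2(l[1],l[0])))
d=lines[0][:2]+lines[1][:2]*np.sign(lines[0][:2]@lines[1][:2]);d/=np.linalg.norm(d); d*=-np.sign(d[1]) # toward -y world = board +y
n=np.array([d[1],-d[0]])
a=lines[0][2:];b=lines[1][2:];print('width',abs((a-b)@n))
mid=(a+b)/2; e=l[2:]; 
endc=mid+d*((e-mid)@d); print('end centre',endc); bc=endc-187.5*d
print('board centre',bc,'dir+y',d)
hol=[bc+s*d for s in(-135,-45,45,135)];print(hol)
# project
def proj(n,p):
    m=viewer.camera_model(n);q=(np.asarray(p)-m['eye'])@m['orientation'];q=np.array([q[0],-q[1],-q[2]]);q=m['mtx']@q;return q[:2]/q[2]
for nm,I in(("top",T),("scene",S)):
    J=I.copy()
    for h in hol:
        t=np.linspace(0,6.283,60); c=[proj(nm,(h[0]+41*np.cos(k),h[1]+41*np.sin(k),18)) for k in t]
        cv2.polylines(J,[np.int32(np.round(c))],True,(0,0,255),1)
    cv2.imwrite(f"pics/hol_{nm}.png",J)
# cork sampling
for p in((270,335),(372,333),(415,300),(246,333),(436,300),(262,320)):print(p,hsv[p[1]-1:p[1]+2,p[0]-1:p[0]+2].mean((0,1)))
E
```

```text
[ 1.4066485e-01 -9.9005729e-01  7.0490326e+02 -8.0891495e+01] 8.086319
[ 1.4092781e-01 -9.9001986e-01  5.9106415e+02 -8.0606850e+01] 8.101539
end [ 9.9163216e-01  1.2909560e-01  6.6704669e+02 -2.6243253e+02] 7.417333
width 112.66503
end centre [ 673.68713 -261.48816]
board centre [647.28784 -75.85593] dir+y [ 0.14079633 -0.9900386 ]
[array([628.28033 ,  57.799286], dtype=float32), array([640.952   , -31.304192], dtype=float32), array([ 653.62366, -120.40766], dtype=float32), array([ 666.29535, -209.51114], dtype=float32)]
(270, 335) [ 14.11111111 164.11111111 102.        ]
(372, 333) [ 17.77777778 152.33333333 109.66666667]
(415, 300) [17.22222222 44.33333333 25.55555556]
(246, 333) [18.22222222 36.44444444 93.88888889]
(436, 300) [ 51.22222222  20.77777778 100.        ]
(262, 320) [21.88888889 45.55555556 35.44444444]
```

View pics/hol_top.png

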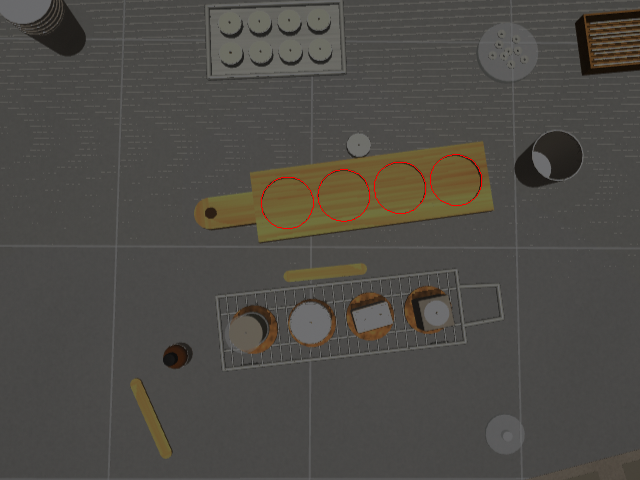

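View pics/hol_scene.png

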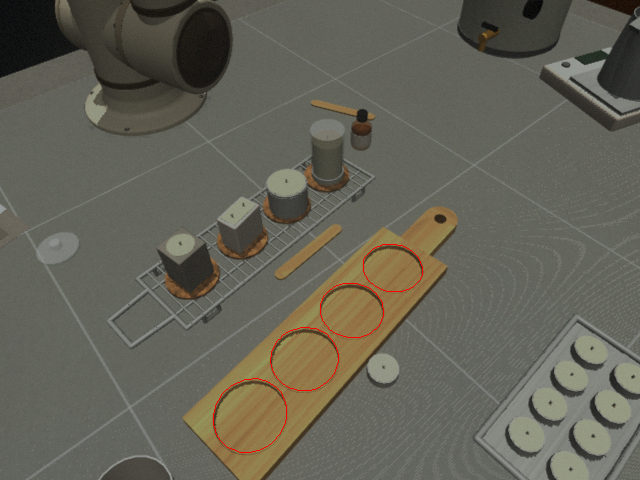

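```bash
python3 - <<'E'
from h import *
T=cv2.imread("pics/top0.png")
hsv=cv2.cvtColor(T,cv2.COLOR_BGR2HSV)
ct=np.array([(555,83),(637,66),(650,150),(568,162)])/2.66+(210,270)
cs=np.array([(128,350),(182,305),(240,345),(185,385)])/2.2+(100,90)
for n,c in(("top",ct),("scene",cs)):
    P=onz(n,c,91)[:,:2];print(n,P.round(1).tolist(),cv2.minAreaRect(P.astype(np.float32)))
m=((hsv[...,2]>80)&(hsv[...,1]<60)).astype(np.uint8)*255
z=np.zeros_like(m);z[305:360,222:282]=m[305:360,222:282];z=cv2.morphologyEx(z,cv2.MORPH_OPEN,np.ones((5,5)))
c,_=cv2.findContours(z,cv2.RETR_EXTERNAL,cv2.CHAIN_APPROX_NONE);c=max(c,key=cv2.contourArea)[:,0,:]
P=onz("top",c,99)[:,:2].astype(np.float32);print('glass wax',cv2.fitEllipse(P))
# scene: tin ellipse top, glass rim by hand, cork dots
print('tin scene',onz("scene",np.array([[411,205]])/2.2+(100,90),75), 'glass rim scene',onz("scene",np.array([[500,88]])/2.2+(100,90),117),'sq wax',onz("scene",np.array([[178,341]])/2.2+(100,90),91),
'obl', onz("scene",np.array([[304,268]])/2.2+(100,90),83))
cork=((hsv[...,0]<22)&(hsv[...,1]>100)&(hsv[...,2]>50)).astype(np.uint8)*255
for n,x in(('g',252),('t',311),('o',370),('s',428)):
    z=np.zeros_like(cork);z[280:360,x-30:x+30]=cork[280:360,x-30:x+30]
    p=cv2.findNonZero(z)[:,0,:];P=onz("top",p,27)[:,:2].astype(np.float32);print(n,cv2.minEnclosingCircle(P))
E
```

```text
top [[476.4, -136.5], [485.6, -180.7], [440.9, -187.1], [434.4, -143.1]] ((459.994873046875, -161.6781463623047), (45.14497375488281, 45.06398010253906), 8.362275123596191)
scene [[450.3, -187.6], [440.7, -147.1], [489.4, -137.2], [493.7, -175.5]] ((469.6349792480469, -161.6164093017578), (49.6366081237793, 41.644493103027344), 13.372261047363281)
glass wax ((430.9163818359375, 111.51448822021484), (47.19526290893555, 52.183013916015625), 23.47941780090332)
tin scene [[448.92410222  16.11441515  75.        ]] glass rim scene [[435.38583099 105.91823474 117.        ]] sq wax [[ 463.32300314 -162.65000102   91.        ]] obl [[456.50431197 -72.58636553  83.        ]]
g ((430.8211975097656, 106.82511901855469), 36.78308868408203)
t ((457.45257568359375, 27.857528686523438), 55.52162170410156)
o ((451.48370361328125, -71.81366729736328), 36.77158737182617)
s ((461.6965637207031, -161.012939453125), 36.88132858276367)
```

```bash
cat >> h.py <<'E'
from scipy.spatial.transform import Rotation as Ro
def go(x,y,z,yaw):
    s=status.state();R=s['tcp_rot'];p=s['eef_pos'];a=np.radians(yaw)
    G=np.c_[[0,0,-1],[np.cos(a),np.sin(a),0],[np.sin(a),-np.cos(a),0]]
    rv=Ro.from_matrix(R.T@G).as_rotvec()
    print('now',p.round(1),'yaw',np.degrees(np.arctan2(R[1,1],R[0,1])).round(1),'w',s['gripper_width'].round(3),'F',s['force'].round(1),'t',s['clock'],'tips',r.tips_ahead)
    print('  turn',rv.round(4),'shift',((R.T@(np.array([x,y,z])-p))/1000).round(4))
E
python3 -c "
from h import *
go(461,-161,170,9)"
```

```text
Traceback (most recent call last):
  File "h.py", line 15, in go
    print('now',p.round(1),'yaw',np.degrees(np.arctan2(R[1,1],R[0,1])).round(1),'w',s['gripper_width'].round(3),'F',s['force'].round(1),'t',s['clock'],'tips',r.tips_ahead)
                                                                                    ^^^^^^^^^^^^^^^^^^^^^^^^
AttributeError: 'float' object has no attribute 'round'
```

```bash
sed -i "s/s\['gripper_width'\].round(3)/round(s['gripper_width'],3)/" h.py
python3 -c "
from h import *
go(461,-161,190,9)"
```

```text
now [ 172.8 -521.9  244.7] yaw -71.7 w 0.997 F [ 0.  -0.5  0.3] t 0.1 tips 14.0
  turn [-1.4081e+00 -8.0000e-04  1.0000e-03] shift [ 0.055 -0.252 -0.387]
```

jog_arm(series=[[[-0.17,0,0],[0.01,-0.04,-0.06],0.085],[[-0.34,0,0],[0.02,-0.08,-0.12],0.085],[[-0.51,0,0],[0.03,-0.12,-0.18],0.085],[[-0.68,0,0],[0.04,-0.16,-0.24],0.085],[[-0.85,0,0],[0.05,-0.2,-0.3],0.085]], grip_force=40)

```text
clock: 0.72
eef_pos: [364.2, -276.4, 201.9]
tcp_rot: [[0.0, 0.923, -0.385], [-0.0, -0.385, -0.923], [-1.0, 0.0, 0.0]]
force: [0.5, -1.1, 1.1]
gripper_width: 0.998
```

```bash
python3 -c "
from h import *
go(461,-161,190,9)"
```

```text
now [ 364.2 -276.4  201.9] yaw -22.7 w 0.998 F [ 0.5 -1.1  1.1] t 0.725 tips 14.0
  turn [-5.528e-01  0.000e+00 -1.000e-04] shift [ 0.0119  0.0449 -0.1438]
```

jog_arm(series=[[[-0.17,0,0],[0,0,0],0.085],[[-0.34,0,0],[0,0,0],0.085],[[-0.5,0,0],[0,0,0],0.085],[[-0.55,0,0],[0,0,0],0.085],[[-0.55,0,0],[0,0,0],0.085]])

```text
clock: 1.35
eef_pos: [363.3, -278.0, 202.1]
tcp_rot: [[-0.0, 0.989, 0.148], [0.0, 0.148, -0.989], [-1.0, -0.0, -0.001]]
force: [0.2, -0.2, -1.1]
gripper_width: 0.997
```

```bash
python3 -c "
from h import *
go(461,-161,190,9)
import time
T=viewer.read_camera('top')[:,:,::-1];cv2.imwrite('pics/t1.png',T)"
```

```text
now [ 363.3 -278.   202.1] yaw 8.5 w 0.997 F [ 0.2 -0.2 -1.1] t 1.35 tips 14.0
  turn [-0.0085 -0.0005  0.0004] shift [ 0.0121  0.1139 -0.1013]
```

jog_arm(series=[[[0,0,0],[0,0.04,-0.035],0.085],[[0,0,0],[0,0.08,-0.07],0.085],[[0,0,0],[0.012,0.114,-0.101],0.085],[[0,0,0],[0.03,0.114,-0.101],0.085],[[0,0,0],[0.06,0.114,-0.101],0.085]])

```text
clock: 2.02
eef_pos: [461.4, -161.4, 141.9]
tcp_rot: [[0.001, 0.989, 0.148], [-0.001, 0.148, -0.989], [-1.0, 0.001, 0.001]]
force: [-0.4, -0.6, -0.4]
gripper_width: 0.998
```

```bash
python3 -c "
from h import *
go(461,-161.5,60,9)
for n in('top','scene'):
  T=viewer.read_camera(n)[:,:,::-1];cv2.imwrite('pics/%s1.png'%n,T)"
```

```text
now [ 461.4 -161.4  141.9] yaw 8.5 w 0.998 F [-0.4 -0.6 -0.4] t 2.025 tips 14.0
  turn [-0.0081  0.0007 -0.0007] shift [ 0.0819 -0.0005 -0.    ]
```

View pics/scene1.png

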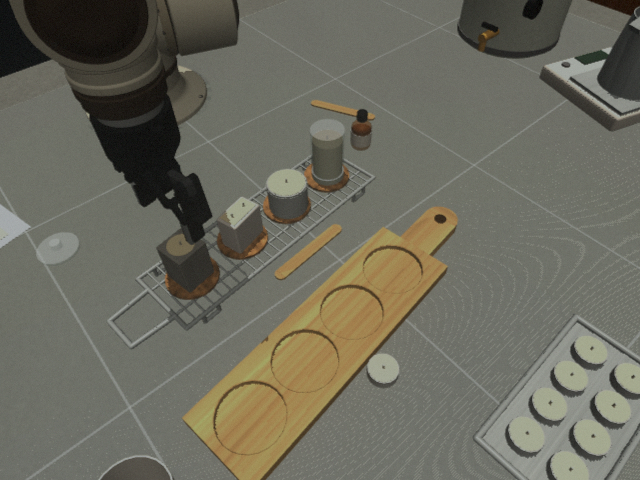

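The scene view shows the open gripper straddling the square pot (around pixel 187,250) along the rack's short axis. I'll lower and grip.

jog_arm(series=[[[0,0,0],[0.035,0,0],0.085],[[0,0,0],[0.07,0,0],0.085],[[0,0,0],[0.082,0,0],0.085],[[0,0,0],[0.082,0,0],0.05],[[0,0,0],[0.082,0,0],0.03]], grip_force=40)

```text
clock: 2.75
eef_pos: [461.9, -161.8, 62.1]
tcp_rot: [[0.002, 0.989, 0.148], [-0.001, 0.148, -0.989], [-1.0, 0.002, 0.001]]
force: [-0.2, 0.0, 0.4]
gripper_width: 0.595
```

jog_arm(series=[[[0,0,0],[0,0,0],0.03],[[0,0,0],[0,0,0],0.03],[[0,0,0],[0,0,0],0.03],[[0,0,0],[-0.004,0,0],0.03],[[0,0,0],[-0.01,0,0],0.03]])

```text
clock: 3.38
eef_pos: [461.1, -161.3, 70.7]
tcp_rot: [[-0.0, 0.989, 0.149], [0.0, 0.149, -0.989], [-1.0, -0.0, -0.0]]
force: [-0.0, 0.5, -3.0]
gripper_width: 0.527
```

```bash
python3 -c "
from h import *
go(628,58,120,9)
for n in('top','scene'):
  T=viewer.read_camera(n)[:,:,::-1];cv2.imwrite('pics/%s2.png'%n,T)"
```

```text
now [ 461.1 -161.3   70.7] yaw 8.5 w 0.527 F [-0.   0.5 -3. ] t 3.375 tips 14.0
  turn [-0.008  -0.0002  0.0002] shift [-0.0493  0.1976 -0.1921]
```

View pics/scene2.png

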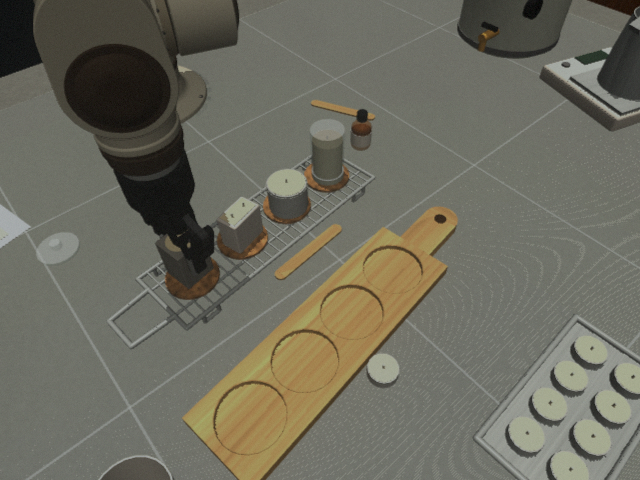

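jog_arm(series=[[[0,0,0],[-0.03,0,0],0.03],[[0,0,0],[-0.05,0.03,0],0.03],[[0,0,0],[-0.05,0.07,-0.03],0.03],[[0,0,0],[-0.05,0.11,-0.07],0.03],[[0,0,0],[-0.05,0.15,-0.11],0.03]])

```text
clock: 4.1
eef_pos: [594.1, -29.0, 120.3]
tcp_rot: [[0.0, 0.989, 0.148], [-0.0, 0.148, -0.989], [-1.0, 0.0, 0.0]]
force: [0.4, -0.1, -3.4]
gripper_width: 0.525
```

```bash
python3 -c "
from h import *
go(628,58,70,9)"
```

```text
now [594.1 -29.  120.3] yaw 8.5 w 0.525 F [ 0.4 -0.1 -3.4] t 4.1 tips 14.0
  turn [-0.0086  0.0001 -0.0001] shift [ 0.0503  0.0463 -0.081 ]
```

jog_arm(series=[[[0,0,0],[0,0.02,-0.035],0.03],[[0,0,0],[0,0.046,-0.07],0.03],[[0,0,0],[0.02,0.046,-0.081],0.03],[[0,0,0],[0.05,0.046,-0.081],0.03],[[0,0,0],[0.06,0.046,-0.081],0.03]])

```text
clock: 4.72
eef_pos: [625.5, 56.8, 58.1]
tcp_rot: [[-0.004, 0.989, 0.149], [-0.0, 0.149, -0.989], [-1.0, -0.004, -0.0]]
force: [0.3, -0.5, -2.3]
gripper_width: 0.525
```

```bash
python3 -c "
from h import *
go(628,58,44,9)"
```

```text
now [625.5  56.8  58.1] yaw 8.6 w 0.525 F [ 0.3 -0.5 -2.3] t 4.725 tips 14.0
  turn [-0.0077 -0.0002  0.0035] shift [ 0.014   0.0027 -0.0008]
```

jog_arm(series=[[[0,0,0],[0.005,0,0],0.03],[[0,0,0],[0.01,0,0],0.03],[[0,0,0],[0.013,0,0],0.03],[[0,0,0],[0.015,0,0],0.03],[[0,0,0],[0.015,0,0],0.03]])

```text
clock: 5.35
eef_pos: [626.7, 56.6, 45.5]
tcp_rot: [[0.0, 0.989, 0.148], [0.0, 0.148, -0.989], [-1.0, 0.0, -0.0]]
force: [0.3, -0.5, -3.1]
gripper_width: 0.526
```

```bash
python3 -c "
from h import *
go(628,58,44,9)"
```

```text
now [626.7  56.6  45.5] yaw 8.5 w 0.526 F [ 0.3 -0.5 -3.1] t 5.35 tips 14.0
  turn [-0.0081 -0.     -0.0001] shift [ 0.0015  0.0015 -0.0012]
```

Not touching yet; another few mm.

jog_arm(series=[[[0,0,0],[0.001,0,0],0.03],[[0,0,0],[0.002,0,0],0.03],[[0,0,0],[0.002,0,0],0.03]])

```text
clock: 5.72
eef_pos: [626.8, 56.7, 45.2]
tcp_rot: [[0.001, 0.989, 0.148], [0.0, 0.148, -0.989], [-1.0, 0.001, 0.0]]
force: [-6.4, 0.0, 10.2]
gripper_width: 0.524
```

```bash
python3 -c "
from h import *
go(628,58,44,9)
for n in('top','scene'):
  T=viewer.read_camera(n)[:,:,::-1];cv2.imwrite('pics/%s3.png'%n,T)"
```

```text
now [626.8  56.7  45.2] yaw 8.5 w 0.524 F [-6.4  0.  10.2] t 5.725 tips 14.0
  turn [-0.008   0.0001 -0.0013] shift [ 0.0012  0.0014 -0.0011]
```

View pics/scene3.png

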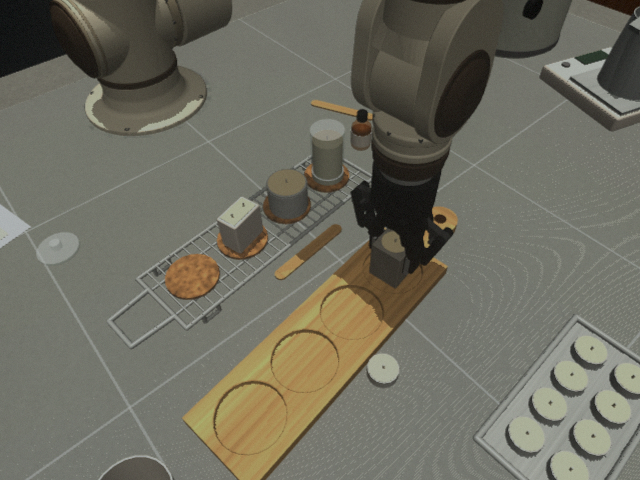

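jog_arm(series=[[[0,0,0],[0,0,0],0.05],[[0,0,0],[0,0,0],0.07],[[0,0,0],[0,0,0],0.085],[[0,0,0],[-0.005,0,0],0.085],[[0,0,0],[-0.03,0,0],0.085]])

```text
clock: 6.45
eef_pos: [625.7, 56.5, 72.2]
tcp_rot: [[-0.003, 0.989, 0.148], [-0.0, 0.148, -0.989], [-1.0, -0.003, -0.0]]
force: [0.3, -0.1, 0.0]
gripper_width: 0.993
```

jog_arm(series=[[[0,0,0],[-0.04,0,0],0.085],[[0,0,0],[-0.08,-0.01,0.01],0.085],[[0,0,0],[-0.08,-0.05,0.05],0.085],[[0,0,0],[-0.08,-0.1,0.07],0.085],[[0,0,0],[-0.08,-0.14,0.09],0.085]])

```text
clock: 7.08
eef_pos: [500.1, -54.0, 153.8]
tcp_rot: [[0.001, 0.989, 0.148], [-0.0, 0.148, -0.989], [-1.0, 0.001, 0.0]]
force: [0.0, -0.5, 0.6]
gripper_width: 0.996
```

```bash
python3 -c "
from h import *
go(453,-71.5,135,16)
for n in('top','scene'):
  T=viewer.read_camera(n)[:,:,::-1];cv2.imwrite('pics/%s4.png'%n,T)"
```

```text
now [500.1 -54.  153.8] yaw 8.5 w 0.996 F [ 0.  -0.5  0.6] t 7.075 tips 14.0
  turn [-0.1305  0.0002 -0.0005] shift [ 0.0188 -0.0492  0.0103]
```

View pics/scene4.png

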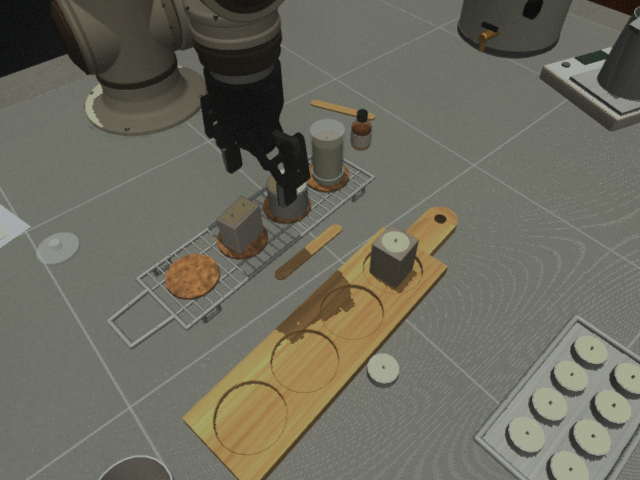

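jog_arm(series=[[[-0.13,0,0],[0,-0.03,0.006],0.085],[[-0.13,0,0],[0.01,-0.048,0.01],0.085],[[-0.13,0,0],[0.04,-0.048,0.01],0.085],[[-0.13,0,0],[0.06,-0.048,0.01],0.085],[[-0.13,0,0],[0.06,-0.048,0.01],0.085]])

```text
clock: 7.8
eef_pos: [455.1, -69.9, 92.4]
tcp_rot: [[-0.002, 0.961, 0.276], [0.0, 0.276, -0.961], [-1.0, -0.002, -0.001]]
force: [0.4, 0.7, 0.6]
gripper_width: 0.995
```

```bash
python3 -c "
from h import *
go(454,-71.5,58,16)"
```

```text
now [455.1 -69.9  92.4] yaw 16.0 w 0.995 F [0.4 0.7 0.6] t 7.8 tips 14.0
  turn [-0.     -0.0009  0.0019] shift [ 0.0344 -0.0015  0.0013]
```

jog_arm(series=[[[0,0,0],[0.02,-0.001,0.001],0.085],[[0,0,0],[0.034,-0.001,0.001],0.085],[[0,0,0],[0.034,-0.001,0.001],0.05],[[0,0,0],[0.034,-0.001,0.001],0.02],[[0,0,0],[0.034,-0.001,0.001],0.02]])

```text
clock: 8.43
eef_pos: [455.3, -71.5, 60.3]
tcp_rot: [[0.001, 0.961, 0.275], [-0.0, 0.275, -0.961], [-1.0, 0.001, 0.001]]
force: [1.3, -0.3, 1.2]
gripper_width: 0.392
```

jog_arm(series=[[[0,0,0],[0,0,0],0.02],[[0,0,0],[0,0,0],0.02]])

```text
clock: 8.68
eef_pos: [455.3, -71.5, 60.2]
tcp_rot: [[0.001, 0.961, 0.275], [-0.0, 0.275, -0.961], [-1.0, 0.001, 0.001]]
force: [-1.7, 0.1, 5.5]
gripper_width: 0.391
```

jog_arm(series=[[[0,0,0],[-0.01,0,0],0.02],[[0,0,0],[-0.03,0,0],0.02],[[0,0,0],[-0.06,0,0],0.02],[[0,0,0],[-0.07,0.03,0],0.02],[[0,0,0],[-0.07,0.07,0],0.02]])

```text
clock: 9.3
eef_pos: [523.3, -52.2, 131.4]
tcp_rot: [[0.003, 0.962, 0.275], [-0.0, 0.275, -0.962], [-1.0, 0.002, 0.001]]
force: [0.7, -1.9, -1.3]
gripper_width: 0.393
```

```bash
python3 -c "
from h import *
go(641,-31,70,9)
for n in('top','scene'):
  T=viewer.read_camera(n)[:,:,::-1];cv2.imwrite('pics/%s5.png'%n,T)"
```

```text
now [523.3 -52.2 131.4] yaw 15.9 w 0.393 F [ 0.7 -1.9 -1.3] t 9.3 tips 14.0
  turn [ 0.1212  0.0009 -0.0024] shift [0.0616 0.1188 0.0119]
```

View pics/scene5.png

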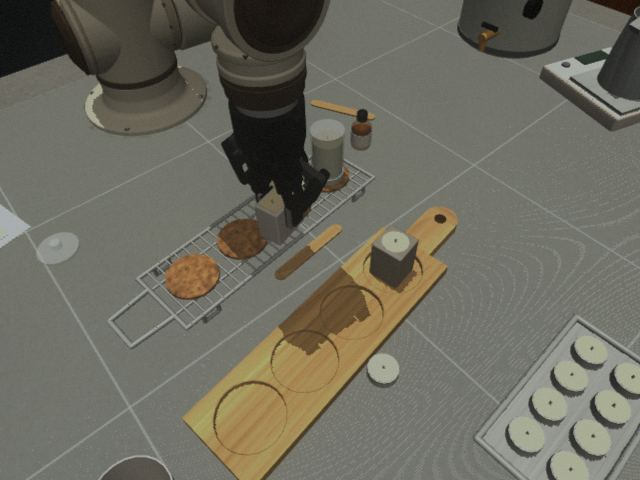

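jog_arm(series=[[[0.03,0,0],[0,0.04,0.004],0.02],[[0.06,0,0],[0,0.08,0.008],0.02],[[0.1,0,0],[0.01,0.119,0.012],0.02],[[0.12,0,0],[0.05,0.119,0.012],0.02],[[0.12,0,0],[0.07,0.119,0.012],0.02]])

```text
clock: 10.02
eef_pos: [638.6, -30.8, 56.8]
tcp_rot: [[-0.004, 0.987, 0.159], [0.0, 0.159, -0.987], [-1.0, -0.004, -0.001]]
force: [-0.3, 0.1, -1.4]
gripper_width: 0.398
```

```bash
python3 -c "
from h import *
go(641,-31,43.5,9)"
```

```text
now [638.6 -30.8  56.8] yaw 9.1 w 0.398 F [-0.3  0.1 -1.4] t 10.025 tips 14.0
  turn [ 0.0022 -0.0008  0.0038] shift [0.0133 0.0024 0.0006]
```

jog_arm(series=[[[0,0,0],[0.006,0,0],0.02],[[0,0,0],[0.01,0,0],0.02],[[0,0,0],[0.012,0,0],0.02],[[0,0,0],[0.014,0,0],0.02],[[0,0,0],[0.014,0,0],0.02]])

```text
clock: 10.65
eef_pos: [640.0, -30.9, 45.7]
tcp_rot: [[0.001, 0.987, 0.158], [-0.0, 0.158, -0.987], [-1.0, 0.001, 0.0]]
force: [0.1, -0.9, -1.8]
gripper_width: 0.392
```

jog_arm(series=[[[0,0,0],[0.001,0,0],0.02],[[0,0,0],[0.002,0,0],0.02],[[0,0,0],[0.003,0,0],0.02],[[0,0,0],[0.003,0,0],0.02]])

```text
clock: 11.15
eef_pos: [640.0, -30.9, 43.3]
tcp_rot: [[0.001, 0.987, 0.158], [-0.0, 0.158, -0.987], [-1.0, 0.001, 0.0]]
force: [-3.7, -0.3, 4.7]
gripper_width: 0.39
```

Contact. Release and go to the tin.

jog_arm(series=[[[0,0,0],[0,0,0],0.05],[[0,0,0],[0,0,0],0.07],[[0,0,0],[0,0,0],0.085],[[0,0,0],[-0.005,0,0],0.085],[[0,0,0],[-0.03,0,0],0.085]])

```text
clock: 11.78
eef_pos: [638.9, -30.9, 71.2]
tcp_rot: [[-0.003, 0.987, 0.158], [0.0, 0.158, -0.987], [-1.0, -0.003, -0.001]]
force: [0.2, -0.1, 0.9]
gripper_width: 0.995
```

jog_arm(series=[[[0,0,0],[-0.04,0,0],0.085],[[0,0,0],[-0.08,-0.01,0],0.085],[[0,0,0],[-0.08,-0.06,0],0.085],[[0,0,0],[-0.08,-0.12,0],0.085],[[0,0,0],[-0.08,-0.16,0],0.085]])

```text
clock: 12.4
eef_pos: [479.9, -56.4, 152.8]
tcp_rot: [[0.001, 0.987, 0.158], [-0.0, 0.158, -0.987], [-1.0, 0.001, 0.0]]
force: [0.4, -1.2, 0.6]
gripper_width: 0.997
```

```bash
python3 -c "
from h import *
go(445,18,120,7)
for n in('top','scene'):
  T=viewer.read_camera(n)[:,:,::-1];cv2.imwrite('pics/%s6.png'%n,T)"
```

```text
now [479.9 -56.4 152.8] yaw 9.1 w 0.997 F [ 0.4 -1.2  0.6] t 12.4 tips 14.0
  turn [ 0.0367  0.0002 -0.0006] shift [ 0.0328 -0.0227 -0.079 ]
```

View pics/scene6.png

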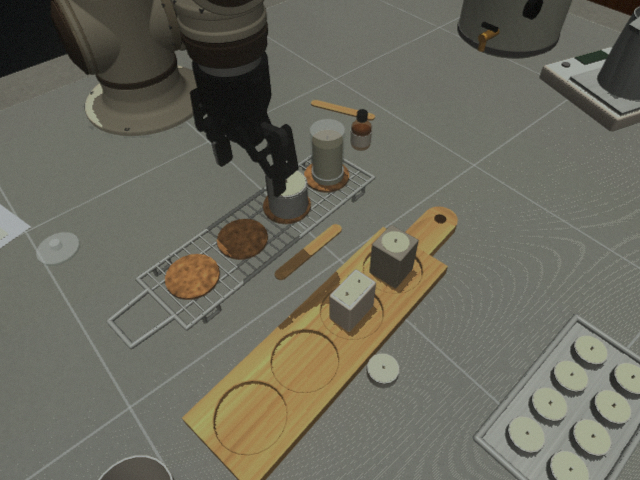

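jog_arm(series=[[[0.03,0,0],[0,-0.01,-0.04],0.085],[[0.03,0,0],[0.01,-0.022,-0.079],0.085],[[0.03,0,0],[0.033,-0.022,-0.079],0.085],[[0.03,0,0],[0.05,-0.022,-0.079],0.085],[[0.03,0,0],[0.05,-0.022,-0.079],0.085]])

```text
clock: 13.12
eef_pos: [447.3, 18.1, 101.3]
tcp_rot: [[-0.002, 0.992, 0.128], [-0.0, 0.128, -0.992], [-1.0, -0.002, -0.0]]
force: [-0.1, -0.3, 0.2]
gripper_width: 0.995
```

```bash
python3 -c "
from h import *
go(446,18,56,8)"
```

```text
now [447.3  18.1 101.3] yaw 7.4 w 0.995 F [-0.1 -0.3  0.2] t 13.125 tips 14.0
  turn [-0.011  -0.0002  0.002 ] shift [ 0.0453 -0.0012 -0.0001]
```

jog_arm(series=[[[0,0,0],[0.025,-0.001,0],0.085],[[0,0,0],[0.046,-0.001,0],0.085],[[0,0,0],[0.046,-0.001,0],0.085],[[0,0,0],[0.046,-0.001,0],0.06],[[0,0,0],[0.046,-0.001,0],0.045]])

```text
clock: 13.75
eef_pos: [447.4, 18.0, 58.0]
tcp_rot: [[0.002, 0.992, 0.128], [-0.0, 0.128, -0.992], [-1.0, 0.002, 0.0]]
force: [-0.0, -0.7, 6.0]
gripper_width: 0.688
```

jog_arm(series=[[[0,0,0],[0,0,0],0.045],[[0,0,0],[0,0,0],0.045]])

```text
clock: 14.0
eef_pos: [447.5, 18.1, 58.0]
tcp_rot: [[0.002, 0.992, 0.128], [-0.0, 0.128, -0.992], [-1.0, 0.002, 0.0]]
force: [-1.5, -1.0, 6.1]
gripper_width: 0.684
```

jog_arm(series=[[[0,0,0],[-0.01,0,0],0.045],[[0,0,0],[-0.03,0,0],0.045],[[0,0,0],[-0.06,0,0],0.045],[[0,0,0],[-0.07,0.03,0.02],0.045],[[0,0,0],[-0.07,0.06,0.05],0.045]])

```text
clock: 14.62
eef_pos: [514.3, -23.8, 128.7]
tcp_rot: [[0.003, 0.992, 0.13], [0.0, 0.13, -0.992], [-1.0, 0.003, 0.0]]
force: [1.2, 0.3, -1.5]
gripper_width: 0.69
```

```bash
python3 -c "
from h import *
go(654,-120.5,70,8)
for n in('top','scene'):
  T=viewer.read_camera(n)[:,:,::-1];cv2.imwrite('pics/%s7.png'%n,T)"
```

```text
now [514.3 -23.8 128.7] yaw 7.5 w 0.69 F [ 1.2  0.3 -1.5] t 14.625 tips 14.0
  turn [-0.0093  0.0004 -0.0034] shift [0.0592 0.1258 0.1141]
```

View pics/scene7.png

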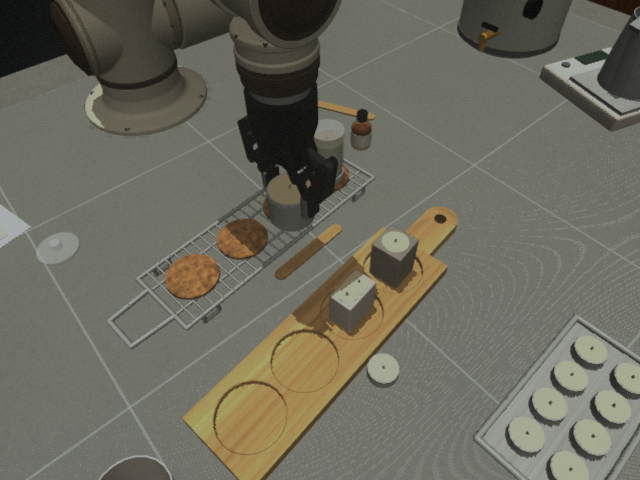

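jog_arm(series=[[[0,0,0],[0,0.04,0.036],0.045],[[0,0,0],[0,0.08,0.072],0.045],[[0,0,0],[0.005,0.126,0.114],0.045],[[0,0,0],[0.04,0.126,0.114],0.045],[[0,0,0],[0.065,0.126,0.114],0.045]])

```text
clock: 15.35
eef_pos: [652.2, -120.8, 59.5]
tcp_rot: [[-0.002, 0.992, 0.128], [0.001, 0.128, -0.992], [-1.0, -0.002, -0.001]]
force: [0.3, 0.0, -1.1]
gripper_width: 0.693
```

```bash
python3 -c "
from h import *
go(654,-120.5,41,8)
for n in('top','scene'):
  T=viewer.read_camera(n)[:,:,::-1];cv2.imwrite('pics/%s8.png'%n,T)"
```

```text
now [ 652.2 -120.8   59.5] yaw 7.3 w 0.693 F [ 0.3  0.  -1.1] t 15.35 tips 14.0
  turn [-0.0114 -0.0008  0.002 ] shift [ 0.0185  0.0019 -0.0001]
```

View pics/scene8.png

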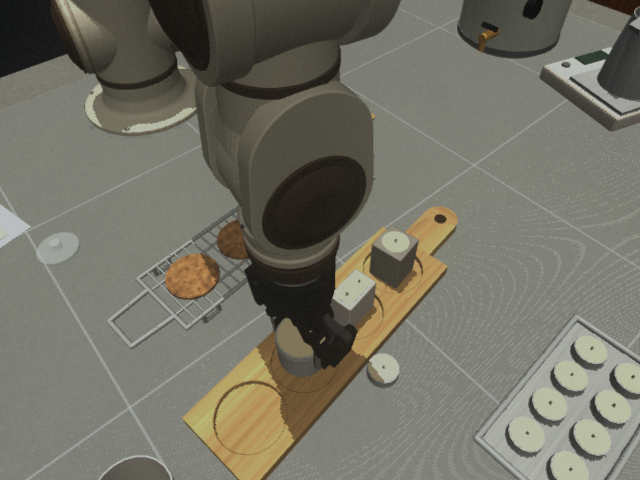

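jog_arm(series=[[[0,0,0],[0.006,0.001,0],0.045],[[0,0,0],[0.011,0.001,0],0.045],[[0,0,0],[0.015,0.001,0],0.045],[[0,0,0],[0.018,0.001,0],0.045],[[0,0,0],[0.018,0.001,0],0.045]])

```text
clock: 16.08
eef_pos: [653.1, -120.4, 43.3]
tcp_rot: [[-0.0, 0.992, 0.129], [0.0, 0.129, -0.992], [-1.0, -0.0, -0.0]]
force: [-0.1, 0.0, -1.0]
gripper_width: 0.689
```

jog_arm(series=[[[0,0,0],[0.001,0,0],0.045],[[0,0,0],[0.002,0,0],0.045],[[0,0,0],[0.003,0,0],0.045],[[0,0,0],[0.003,0,0],0.045]])

```text
clock: 16.58
eef_pos: [653.3, -120.4, 41.1]
tcp_rot: [[0.001, 0.992, 0.129], [-0.0, 0.129, -0.992], [-1.0, 0.001, 0.0]]
force: [-3.5, -0.1, 5.4]
gripper_width: 0.692
```

jog_arm(series=[[[0,0,0],[0,0,0],0.07],[[0,0,0],[0,0,0],0.085],[[0,0,0],[0,0,0],0.085],[[0,0,0],[-0.005,0,0],0.085],[[0,0,0],[-0.03,0,0],0.085]])

```text
clock: 17.2
eef_pos: [652.3, -120.2, 69.2]
tcp_rot: [[-0.003, 0.992, 0.129], [0.001, 0.129, -0.992], [-1.0, -0.003, -0.001]]
force: [0.1, -0.2, 0.2]
gripper_width: 1.001
```

jog_arm(series=[[[0,0,0],[-0.04,0,0],0.085],[[0,0,0],[-0.08,-0.01,0],0.085],[[0,0,0],[-0.11,-0.05,-0.03],0.085],[[0,0,0],[-0.11,-0.09,-0.07],0.085],[[0,0,0],[-0.11,-0.13,-0.11],0.085]])

```text
clock: 17.82
eef_pos: [509.0, -27.4, 181.2]
tcp_rot: [[0.002, 0.992, 0.128], [0.0, 0.128, -0.992], [-1.0, 0.002, 0.0]]
force: [1.3, 1.0, 0.5]
gripper_width: 0.997
```

```bash
python3 -c "
from h import *
go(433,108,170,7)
for n in('top','scene'):
  T=viewer.read_camera(n)[:,:,::-1];cv2.imwrite('pics/%s9.png'%n,T)"
```

```text
now [509.  -27.4 181.2] yaw 7.4 w 0.997 F [1.3 1.  0.5] t 17.825 tips 14.0
  turn [ 0.0062  0.0002 -0.0016] shift [ 0.0111 -0.058  -0.144 ]
```

View pics/scene9.png

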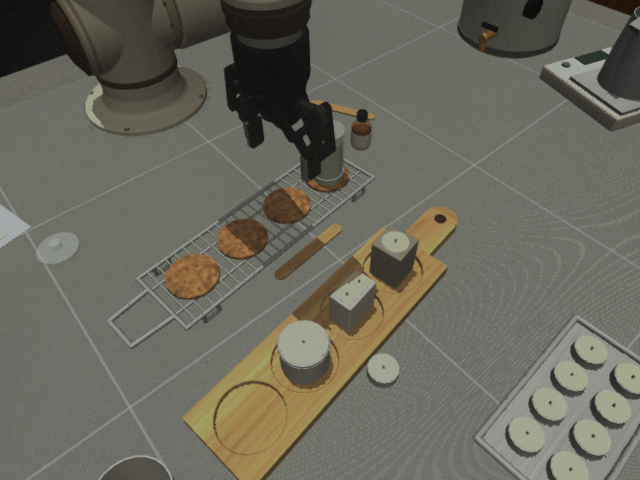

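View pics/top9.png

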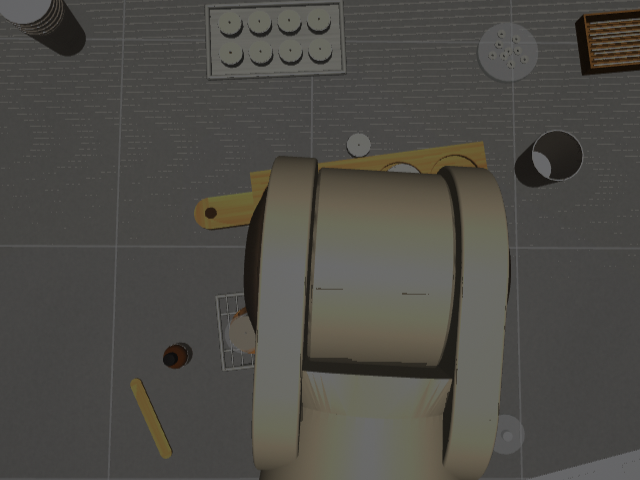

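```bash
python3 -c "
from h import *
print(onz('top',[[246.1,332.4]],100),onz('scene',[[327.3,136.8]],100))
print(onz('top',np.array([[98,165],])/2.66+(210,270),117))
go(432,109,130,7)"
```

```text
[[432.52405841 107.1744717  100.        ]] [[431.2115213  109.44710814 100.        ]]
[[434.55602494 103.71982342 117.        ]]
now [506.7 -25.9 181.3] yaw 7.5 w 0.994 F [ 0.8 -0.1  0.8] t 17.925 tips 14.0
  turn [ 0.0089 -0.0006  0.0001] shift [ 0.0514 -0.0564 -0.1435]
```

jog_arm(series=[[[0,0,0],[0,-0.015,-0.04],0.085],[[0,0,0],[0,-0.03,-0.08],0.085],[[0,0,0],[0,-0.045,-0.12],0.085],[[0,0,0],[0,-0.056,-0.142],0.085],[[0,0,0],[0.03,-0.056,-0.142],0.085]])

```text
clock: 18.55
eef_pos: [437.4, 107.1, 152.5]
tcp_rot: [[0.005, 0.991, 0.131], [0.001, 0.131, -0.991], [-1.0, 0.005, -0.001]]
force: [0.5, 0.1, -0.4]
gripper_width: 0.996
```

```bash
python3 -c "
from h import *
go(432.5,108,75,7)"
```

```text
now [437.4 107.1 152.5] yaw 7.5 w 0.996 F [ 0.5  0.1 -0.4] t 18.55 tips 14.0
  turn [ 0.0091 -0.0007 -0.005 ] shift [ 0.0775 -0.0051 -0.0015]
```

jog_arm(series=[[[0,0,0],[0.01,-0.002,0],0.085],[[0,0,0],[0.02,-0.002,0],0.085],[[0,0,0],[0.02,-0.002,0],0.085]])

```text
clock: 18.92
eef_pos: [434.4, 105.0, 130.2]
tcp_rot: [[-0.001, 0.992, 0.128], [-0.0, 0.128, -0.992], [-1.0, -0.001, 0.0]]
force: [-0.2, 0.6, -0.3]
gripper_width: 0.993
```

```bash
python3 -c "
from h import *
go(432.5,108,75,7)"
```

```text
now [434.4 105.  130.2] yaw 7.4 w 0.993 F [-0.2  0.6 -0.3] t 18.925 tips 14.0
  turn [0.0061 0.0001 0.0005] shift [ 0.0552 -0.0015 -0.0033]
```

jog_arm(series=[[[0,0,0],[0.02,-0.001,-0.003],0.085],[[0,0,0],[0.04,-0.001,-0.003],0.085],[[0,0,0],[0.055,-0.001,-0.003],0.085],[[0,0,0],[0.055,-0.001,-0.003],0.085],[[0,0,0],[0.055,-0.001,-0.003],0.06]])

```text
clock: 19.55
eef_pos: [433.4, 108.2, 76.2]
tcp_rot: [[0.001, 0.992, 0.128], [0.0, 0.128, -0.992], [-1.0, 0.001, -0.0]]
force: [-0.3, 0.4, 0.8]
gripper_width: 0.813
```

jog_arm(series=[[[0,0,0],[0,0,0],0.05],[[0,0,0],[0,0,0],0.04],[[0,0,0],[0,0,0],0.04],[[0,0,0],[0,0,0],0.04]])

```text
clock: 20.05
eef_pos: [433.4, 108.2, 76.3]
tcp_rot: [[0.001, 0.992, 0.129], [0.0, 0.129, -0.992], [-1.0, 0.001, -0.0]]
force: [-0.7, -0.3, 5.4]
gripper_width: 0.603
```

```bash
python3 -c "
from h import *
go(666.3,-209.5,120,7)
for n in('top','scene'):
  T=viewer.read_camera(n)[:,:,::-1];cv2.imwrite('pics/%s10.png'%n,T)"
```

```text
now [433.4 108.2  76.3] yaw 7.4 w 0.603 F [-0.7 -0.3  5.4] t 20.05 tips 14.0
  turn [ 0.0068 -0.0001 -0.0013] shift [-0.0434  0.1902  0.345 ]
```

View pics/scene10.png

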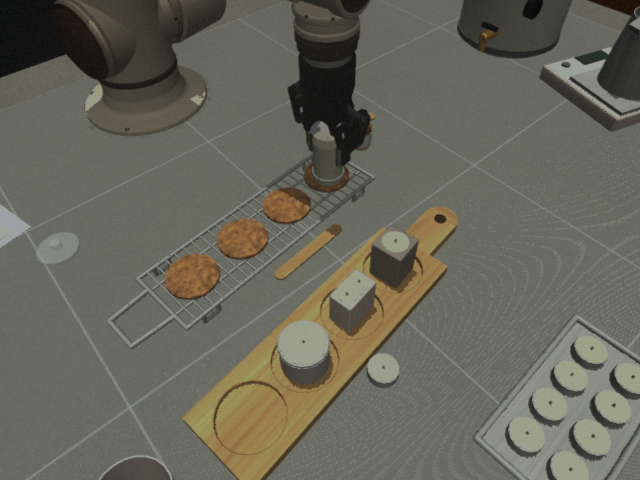

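jog_arm(series=[[[0,0,0],[-0.01,0,0],0.04],[[0,0,0],[-0.035,0,0],0.04],[[0,0,0],[-0.065,0.01,0.02],0.04],[[0,0,0],[-0.08,0.03,0.055],0.04],[[0,0,0],[-0.08,0.05,0.095],0.04]])

```text
clock: 20.78
eef_pos: [496.1, 19.7, 157.4]
tcp_rot: [[0.003, 0.992, 0.13], [0.0, 0.13, -0.992], [-1.0, 0.003, 0.0]]
force: [-0.4, 0.3, -2.6]
gripper_width: 0.6
```

jog_arm(series=[[[0,0,0],[0,0.02,0.04],0.04],[[0,0,0],[0,0.04,0.08],0.04],[[0,0,0],[0,0.065,0.12],0.04],[[0,0,0],[0,0.09,0.16],0.04],[[0,0,0],[0,0.11,0.2],0.04]])

```text
clock: 21.4
eef_pos: [630.5, -165.1, 155.3]
tcp_rot: [[-0.0, 0.992, 0.129], [0.0, 0.129, -0.992], [-1.0, -0.0, -0.0]]
force: [0.3, 0.3, -2.7]
gripper_width: 0.602
```

```bash
python3 -c "
from h import *
go(667,-210,80,7)"
```

```text
now [ 630.5 -165.1  155.3] yaw 7.4 w 0.602 F [ 0.3  0.3 -2.7] t 21.4 tips 14.0
  turn [ 0.0068 -0.0002  0.0003] shift [0.0752 0.0305 0.0493]
```

jog_arm(series=[[[0,0,0],[0,0.02,0.03],0.04],[[0,0,0],[0,0.026,0.043],0.04],[[0,0,0],[0.03,0.026,0.043],0.04],[[0,0,0],[0.06,0.026,0.043],0.04],[[0,0,0],[0.075,0.026,0.043],0.04]])

```text
clock: 22.02
eef_pos: [660.1, -202.9, 78.3]
tcp_rot: [[-0.003, 0.992, 0.129], [0.001, 0.129, -0.992], [-1.0, -0.003, -0.001]]
force: [-0.1, 0.3, -2.4]
gripper_width: 0.6
```

```bash
python3 -c "
from h import *
go(667,-210,60,7)"
```

```text
now [ 660.1 -202.9   78.3] yaw 7.4 w 0.6 F [-0.1  0.3 -2.4] t 22.025 tips 14.0
  turn [ 0.0067 -0.0012  0.0026] shift [0.0183 0.0059 0.0079]
```

jog_arm(series=[[[0,0,0],[0,0.005,0.007],0.04],[[0,0,0],[0.006,0.005,0.007],0.04],[[0,0,0],[0.012,0.005,0.007],0.04],[[0,0,0],[0.016,0.005,0.007],0.04],[[0,0,0],[0.016,0.005,0.007],0.04]])

```text
clock: 22.65
eef_pos: [666.6, -209.3, 64.1]
tcp_rot: [[-0.0, 0.992, 0.129], [0.0, 0.129, -0.992], [-1.0, -0.0, -0.0]]
force: [0.0, 0.0, -2.9]
gripper_width: 0.602
```

```bash
python3 -c "
from h import *
go(667,-210,59.3,7)
for n in('top','scene'):
  T=viewer.read_camera(n)[:,:,::-1];cv2.imwrite('pics/%s11.png'%n,T)"
```

```text
now [ 666.6 -209.3   64.1] yaw 7.4 w 0.602 F [ 0.   0.  -2.9] t 22.65 tips 14.0
  turn [ 0.0069 -0.0002  0.0004] shift [0.0048 0.0003 0.0008]
```

View pics/scene11.png

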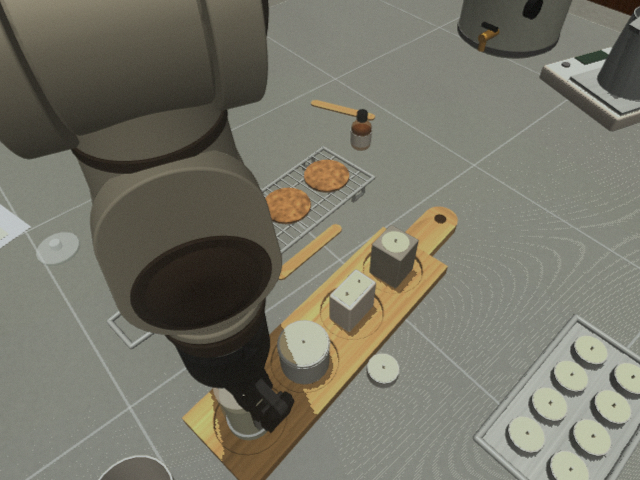

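The scene view shows the glass held over the last hollow at about (248,410). Lowering the last millimetres.

jog_arm(series=[[[0,0,0],[0.001,0,0],0.04],[[0,0,0],[0.002,0,0],0.04],[[0,0,0],[0.003,0,0],0.04],[[0,0,0],[0.004,0,0],0.04],[[0,0,0],[0.004,0,0],0.04]])

```text
clock: 23.38
eef_pos: [666.7, -209.4, 60.2]
tcp_rot: [[-0.0, 0.992, 0.129], [0.0, 0.129, -0.992], [-1.0, -0.0, -0.0]]
force: [0.1, 0.0, -3.1]
gripper_width: 0.599
```

jog_arm(series=[[[0,0,0],[0.001,0,0],0.04],[[0,0,0],[0.0015,0,0],0.04],[[0,0,0],[0.002,0,0],0.04],[[0,0,0],[0.002,0,0],0.04]])

```text
clock: 23.88
eef_pos: [666.8, -209.5, 59.5]
tcp_rot: [[0.001, 0.992, 0.129], [-0.0, 0.129, -0.992], [-1.0, 0.001, 0.0]]
force: [-2.8, 0.7, 6.0]
gripper_width: 0.601
```

jog_arm(series=[[[0,0,0],[0,0,0],0.065],[[0,0,0],[0,0,0],0.085],[[0,0,0],[0,0,0],0.085],[[0,0,0],[-0.005,0,0],0.085],[[0,0,0],[-0.03,0,0],0.085]])

```text
clock: 24.5
eef_pos: [665.9, -209.1, 87.1]
tcp_rot: [[-0.003, 0.992, 0.129], [0.001, 0.129, -0.992], [-1.0, -0.003, -0.001]]
force: [0.9, -0.7, 0.2]
gripper_width: 0.991
```

jog_arm(series=[[[0,0,0],[-0.04,0,0],0.085],[[0,0,0],[-0.08,0,0],0.085],[[0,0,0],[-0.12,0,0],0.085],[[0,0,0],[-0.14,-0.05,0.01],0.085],[[0,0,0],[-0.14,-0.11,0.03],0.085]])

```text
clock: 25.12
eef_pos: [562.3, -253.1, 230.2]
tcp_rot: [[0.003, 0.991, 0.13], [-0.001, 0.13, -0.991], [-1.0, 0.003, 0.002]]
force: [-0.3, -1.9, 0.0]
gripper_width: 0.999
```

jog_arm(series=[[[0,0,0],[0,-0.05,0.03],0.085],[[0,0,0],[0,-0.1,0.06],0.085],[[0,0,0],[0,-0.15,0.1],0.085],[[0,0,0],[0,-0.2,0.15],0.085],[[0,0,0],[0,-0.25,0.2],0.085]])

```text
clock: 25.75
eef_pos: [349.5, -470.6, 229.2]
tcp_rot: [[0.001, 0.992, 0.129], [-0.001, 0.129, -0.992], [-1.0, 0.001, 0.001]]
force: [1.3, -0.3, 0.0]
gripper_width: 0.995
```

```bash
python3 -c "
from h import *
go(667,-210,59.3,7)
for n in('top','scene'):
  T=viewer.read_camera(n)[:,:,::-1];cv2.imwrite('pics/%s12.png'%n,T)"
```

```text
now [ 349.5 -470.6  229.2] yaw 7.4 w 0.995 F [ 1.3 -0.3  0. ] t 25.75 tips 14.0
  turn [ 0.007   0.0011 -0.0007] shift [ 0.1699  0.3483 -0.2177]
```

View pics/scene12.png

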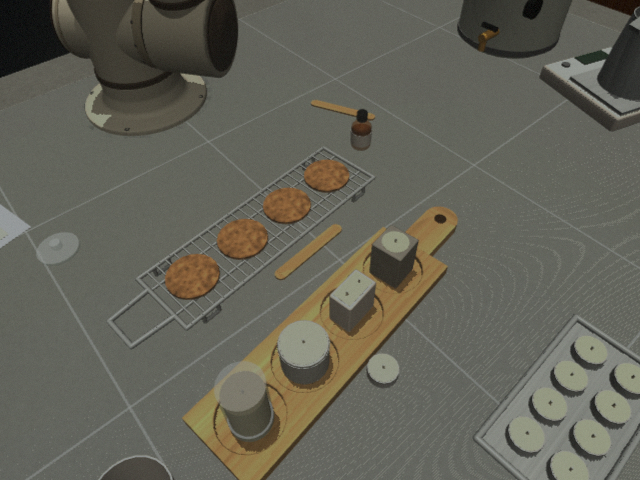

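View pics/top12.png

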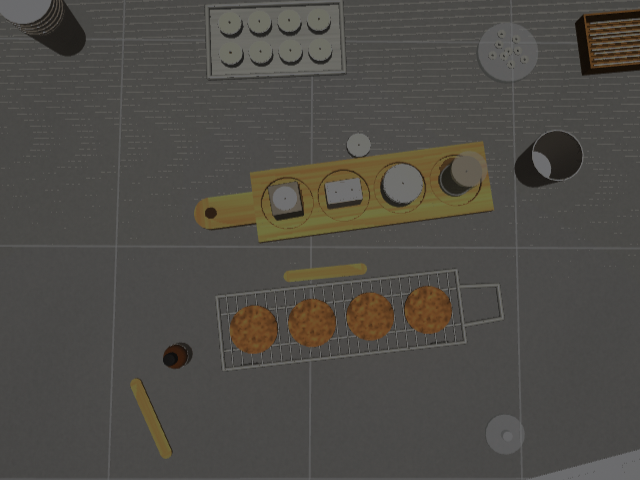

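```bash
python3 -c "
from h import *
bc=np.array([647.29,-75.86]);d=np.array([.1408,-.990]);n=np.array([d[1],-d[0]])
for k,t,s,z in(('sq',(285,199),(396,240),74),('ob',(343.5,191.5),(353,290),66),('tin',(403,184),(304,344),58),('gl',(467,170),(242,390),83)):
  for c,p in(('top',t),('scene',s)):
    q=onz(c,p,z)[0,:2]-bc;print(k,c,'y',(q@d).round(1),'x',(-(q@n)).round(1))
go(0,0,0,0)"
```

```text
sq top y -134.3 x -3.3
sq scene y -136.0 x -1.3
ob top y -46.9 x -2.6
ob scene y -43.2 x 2.3
tin top y 44.3 x -2.2
tin scene y 46.5 x 3.3
gl top y 136.4 x 1.6
gl scene y 134.8 x 0.2
now [ 347.3 -473.   228.4] yaw 7.1 w 0.993 F [ 1.3 -0.1  0. ] t 25.85 tips 14.0
  turn [0.1234 0.001  0.0008] shift [ 0.2281 -0.2862 -0.5124]
```

All are within about 4 mm of their hollow centres in both views, upright, and the arm is clear.

```bash
python3 -c "
from h import *
print(r.close_job())"
```

```text
the job is handed in; nothing more can be done
None
```

All four candles are on the board in the order they had on the rack. Counted from the grip, that is square, oblong, tin, glass. I lowered each one until the wrist force showed contact with the floor of its hollow, then released it. The job was handed in at about 26 s; it reports no verdict.

- **Position:** in the last pictures from both cameras, every candle is within about 4 mm of its hollow's centre (the limit is 16 mm) and looks upright. The two views differ by up to about 5 mm.
- **Height:** the gripper heights at contact put each candle's base within about 0.5 mm of the hollow floor.
- **Arm:** it ended well clear of the board, with only about 1 N on the tool.

No check failed.

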